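# Pack out a two-part cell under its swing clamp and hold it shut

### The arm

A 7-joint arm with a two-finger parallel gripper is mounted at the origin on a cart in front of the work surface, level with it; the furniture and walls round the work are solid. World frame = base frame: x ahead of the robot, y to its left, z up, the work surface at z = 0. Lengths are in m, angles in rad, forces in N, time in s.
With the tool pointing down it reaches from about 0.425 to 0.875 m from the base axis. Payload 4.7 kg.
Tool frame: the origin (TCP) lies midway between the tips of the shut fingers; the grasp point (between the pads) lies 19 mm behind it; z points along the fingers, y is the line along which they close (so a half turn about z gives the same grasp; the last joint's range is limited). The gripper opens to 87 mm and grips with 3 to 60 N. Pads are 19 mm wide; open, the fingers measure 117 mm over their backs; the gripper's body (75 mm by 190 mm) begins 51 mm behind the grasp point.
Start: joints at [-1.215, 0.321, -0.07, 1.45, 0.023, 1.371, -0.057], TCP at [0.218, 0.612, 0.223] pointing down, gripper open.
Joint ranges: [-2.86, 2.86], [-0.3, 2.09], [-1.38, 1.24], [0.06, 2.45], [-1.56, 4.7], [0.09, 2.05], [-2.69, 2.69]. Speed limits (rad/s): [2.57, 2.57, 3.14, 3.14, 3.14, 3.14, 3.14].

### API

Orientations are given as a rotation vector (axis times angle).
In Python, from bench import monitor, cams, workorder gives the robot as it stands.
- The arm moves only by the tool move_arm, never from a script. Its arguments are lists of equal length, an entry for each row: "slide": the shift along the tool's x, y, z in cm, a list of three; "roll": the turn about the tool's z in rad. In form: {"slide": [[dx, dy, dz], ...], "roll": [roll, ...]}. A call has 1 to 20 rows; each row is the pose to reach, as a shift and turn from the pose commanded when the call began, along the tool's axes at that moment; what a row does not reach only later rows make up. A row lasts 1/10 s, in which the tool goes at most 50 mm and 8.59 degrees, less where a joint would pass 70% of its speed; a pose out of reach is approached as far as the arm can. A call with a gripper value outside its range is refused whole. "gripper" is the finger opening in cm, from 0 to 8.7, set as the call begins (left out, the last holds). The fingers move at their own pace and stop on an object; "squeeze" is the grip in N (left out, the last holds). Time passes only in rows, so rows that repeat a pose let the fingers close. It gives the time, the measured TCP pose, the force, the opening and the grip force at its end, in the units of the state.
- monitor.get_state(): the state, without advancing time (a new reading comes with each control period).
- cams.get_image(name): name is "side" or "top" or "wrist"; returns the picture (480x640x3 uint8, red, green, blue); there is no depth.
- cams.get_calibration(name): a dict with "mtx" (3x3 intrinsics, pixels), "dist_coeffs" ([k1, k2, p1, p2, k3] as OpenCV has them; the pictures are not rectified), "R" (3x3) and "t" (3): a world point X has camera coordinates R X + t. Camera axes: x right, y down, z forward; pixel columns grow to the right and rows downward; lengths in m; the calibration is good to about 2 mm. A picture is of the moment at which its call begins: read the wrist's pose just before it. get_calibration takes no time and is no camera call; for the wrist camera it gives the pose at the moment of the call.
- workorder.close_job(): hands the job in; it is judged then, once.
The state is a dict: "time": time; "joint_positions": joint angles; "qd": joint speeds; "joint_torque": joint torques, N m; "position": TCP position; "tool_rot": TCP orientation; "ft_force": force on the tool from outside, world axes, zero at the start; "torque": the same for the moment, N m; "grip_width": opening from 0.0 (shut) to 1.0 (fully open); "grip_force": force on a finger pad.
Only numpy, scipy, OpenCV 4.12 (cv2) and the standard library are available. Lean on these libraries where they do the work, as an engineer would, in place of code of your own. Each camera call takes 0.05 s, during which the arm holds its last target. There are 200 camera calls.

### The job

Close the white two-part cell in the clamp stand: set its upper half gently, spigot down, into the lower half that stands between the guide pins, then lay steel packing discs squarely on top one at a time, as many as the gap under the raised spring plunger takes, so that its short stroke reaches the pile; spare discs stay off the stand. Then swing the arm over the cell by its black knob until it meets its stop, and press the knob down until you feel the foot bear firmly but gently on the pile. Finish while still holding the knob down like that, and disturb nothing else.

Things in the scene. Friction and masses are not known exactly. Their poses are not given: they have to be found in the camera images.
- clamp_stand: Grey stand, fixed; base plate 190 x 104 mm, its top 10 mm above the bench. Origin: nest axis at bench level; +x from nest to column. Nest: four 8 mm steel pins, pointed tops 66 mm above the bench, on a 35.5 mm radius at 45, 135, 225, 315 degrees: a 60 mm disc goes down between them with 1.5 mm to spare all round, fingers at its +-x or +-y sides. Column: 16 mm thick, 200 mm high, 105 mm along +x.
- clamp_head: Grey collar with black thumb screw, locked on the column at a height that differs from start to start. Origin: on the column axis, at the height of the underside of the plunger's foot when that is fully up. The swing arm it carries lies 14 to 28 mm above this origin and is 28 mm wide at its end.
- swing_arm (a joint): Angle of the aluminium arm about the column (rad). 0: against its stop, the plunger exactly over the nest axis; grows as the arm swings away, counter-clockwise seen from above (at pi/2 it points along the stand's -y). Stays where it is left; about 1 N at the knob moves it. The plunger is 105 mm from the column axis.
- plunger: Spring plunger at the arm's end: black round knob, 26 mm wide, 20 mm high, 27 mm above the arm, free to spin. Origin: centre of the knob's flat top, 75 mm above the foot's underside. Stroke 14 mm down to a hard stop; return spring 3 N at the top, 5 N at the bottom. The rubber foot (25 mm wide) is sprung: once it bears, 2.5 N per mm of further travel, solid after 6 mm.
- cell_lower: Lower half of the cell: white, 60 mm diameter, 18 mm high, stands in the nest on the base plate. In its top is a round recess 43 mm wide and 6 mm deep. Origin: centre of the underside; z up. 250 g.
- cell_upper: Upper half of the cell: white, 60 mm diameter, 20 mm high over all; the lowest 4 mm are a spigot of 38.6 mm diameter, on which it stands on the bench; the 16 mm above it have a fine groove round the middle. Seated, its origin is 14 mm above that of the lower half and its top 44 mm above the bench. Origin: centre of the spigot's underside; z up. 150 g.
- packing_disc_1: One of four identical bare steel packing discs, 60 mm diameter, 8 mm thick, flat, with a shallow blind centre hole in the top, 170 g. Two piles of two: discs 1 and 3 lie on the bench, disc 2 lies on disc 1 and disc 4 on disc 3. Origin: centre of the underside; z up.
- packing_disc_2: One of four identical bare steel packing discs, 60 mm diameter, 8 mm thick, flat, with a shallow blind centre hole in the top, 170 g. Two piles of two: discs 1 and 3 lie on the bench, disc 2 lies on disc 1 and disc 4 on disc 3. Origin: centre of the underside; z up.
- packing_disc_3: One of four identical bare steel packing discs, 60 mm diameter, 8 mm thick, flat, with a shallow blind centre hole in the top, 170 g. Two piles of two: discs 1 and 3 lie on the bench, disc 2 lies on disc 1 and disc 4 on disc 3. Origin: centre of the underside; z up.
- packing_disc_4: One of four identical bare steel packing discs, 60 mm diameter, 8 mm thick, flat, with a shallow blind centre hole in the top, 170 g. Two piles of two: discs 1 and 3 lie on the bench, disc 2 lies on disc 1 and disc 4 on disc 3. Origin: centre of the underside; z up.
- bottle_tall: Bystander: small bottle with a blue cap, 29 mm diameter, 75 mm high. Not to be disturbed.
- dish: Bystander: small Petri dish, 59 mm diameter, 14 mm high. Not to be disturbed.
- timer: Bystander: flat white timer, 76 x 76 x 18 mm. Not to be disturbed.
- flask: Bystander: culture flask lying flat, 108 x 90 x 23 mm. Not to be disturbed.
- tweezers: Bystander: steel forceps lying flat, 130 x 22 x 10 mm. Not to be disturbed.
There are look-alikes about, which are no part of the job. Leave any turquoise look-alike of the packing_disc_2 alone. Leave any purple look-alike of the packing_disc_4 alone.

How it is judged:
On the way, in this order (a step that is already met when the one before it is completed fails the run):
1. the upper half is seated squarely in the recess of the lower half (z of cell_upper in the frame of cell_lower below 0.015 m and horizontal distance between cell_upper and cell_lower below 0.004 m and angle between cell_upper's own z axis and vertical below 0.06 rad), for 0.2 s.
2. a packing disc lies squarely on the seated cell, between the pins (all of step 1 and ((horizontal distance between packing_disc_1 and cell_upper below 0.006 m and z of packing_disc_1 in the frame of cell_upper between 0.018 and 0.0215 m and angle between packing_disc_1's own z axis and vertical below 0.06 rad) or (horizontal distance between packing_disc_2 and cell_upper below 0.006 m and z of packing_disc_2 in the frame of cell_upper between 0.018 and 0.0215 m and angle between packing_disc_2's own z axis and vertical below 0.06 rad) or (horizontal distance between packing_disc_3 and cell_upper below 0.006 m and z of packing_disc_3 in the frame of cell_upper between 0.018 and 0.0215 m and angle between packing_disc_3's own z axis and vertical below 0.06 rad) or (horizontal distance between packing_disc_4 and cell_upper below 0.006 m and z of packing_disc_4 in the frame of cell_upper between 0.018 and 0.0215 m and angle between packing_disc_4's own z axis and vertical below 0.06 rad))), for 0.2 s.
3. the arm is swung over the nest to its stop (value of joint swing_arm below 0.06 rad), for 0.1 s.
At the end, for the whole second after the job is handed in: Upper half fully down in the lower (within 1 mm), centred within 4 mm, level; at least one packing disc on it, discs within 5 mm of the nest axis and level, all others over 95 mm away; arm within 0.06 rad of its stop; gripper still on the knob, foot pressing the pile with over 3.5 N (all of step 1 and horizontal distance between cell_lower and clamp_stand below 0.0045 m and value of joint swing_arm below 0.06 rad and contact force between the fingers and plunger above 1 N and (contact force between plunger and packing_disc_1 above 3.5 N or contact force between plunger and packing_disc_2 above 3.5 N or contact force between plunger and packing_disc_3 above 3.5 N or contact force between plunger and packing_disc_4 above 3.5 N) and contact force between cell_upper and cell_lower above 3.5 N and (horizontal distance between packing_disc_1 and clamp_stand above 0.095 m or (horizontal distance between packing_disc_1 and clamp_stand below 0.005 m and angle between packing_disc_1's own z axis and vertical below 0.06 rad and height (world z) of packing_disc_1 above 0.035 m)) and (horizontal distance between packing_disc_2 and clamp_stand above 0.095 m or (horizontal distance between packing_disc_2 and clamp_stand below 0.005 m and angle between packing_disc_2's own z axis and vertical below 0.06 rad and height (world z) of packing_disc_2 above 0.035 m)) and (horizontal distance between packing_disc_3 and clamp_stand above 0.095 m or (horizontal distance between packing_disc_3 and clamp_stand below 0.005 m and angle between packing_disc_3's own z axis and vertical below 0.06 rad and height (world z) of packing_disc_3 above 0.035 m)) and (horizontal distance between packing_disc_4 and clamp_stand above 0.095 m or (horizontal distance between packing_disc_4 and clamp_stand below 0.005 m and angle between packing_disc_4's own z axis and vertical below 0.06 rad and height (world z) of packing_disc_4 above 0.035 m))); the arm keeps its last pose, push and grip.
It fails at once if the cell is squeezed with more than 40 N (contact force between plunger and packing_disc_1 above 40 N or contact force between plunger and packing_disc_2 above 40 N or contact force between plunger and packing_disc_3 above 40 N or contact force between plunger and packing_disc_4 above 40 N).
It fails at once if the upper half is dropped into the nest (horizontal distance between cell_upper and clamp_stand below 0.006 m and z of cell_upper in the frame of cell_lower below 0.05 m and linear speed of cell_upper above 0.6 m/s).
It fails at once if the lower half is taken out of its nest or tipped (height (world z) of cell_lower above 0.03 m or angle between cell_lower's own z axis and vertical above 0.3 rad).
It fails at once if a bystander is shoved or tipped (distance of any of bottle_tall, dish, timer, flask, tweezers from where it was at the start of the episode above 0.03 m or angle between any of bottle_tall, dish, timer, flask, tweezers's own z axis and vertical above 0.5 rad).
It also fails if it takes over 72 s, if anything falls off the work surface, if the arm or the gripper's body presses on something with over 40 N, if the wrist force passes 120 N, or if a joint passes its speed limit or range.

## Working session

There is one attempt and no reset: what is moved stays moved. The work goes in short steps, Python scripts to look and compute and a tool call to move; the robot and the scene stay as the last step left them, time stands still between calls to the robot, and variables do not carry over. Pictures are saved under pics/ and viewed, at most 10 in all, crops included, and the job is handed in when it is done.

Besides the shell and the picture viewer there is one more tool, called after "Request:" as name(argument=value, ...) on one line, values as JSON. move_arm: Moves the arm, as the interface text tells. Its arguments: {"type":"object","properties":{"slide":{"type":"array","items":{"type":"array","items":{"type":"number"}}},"roll":{"type":"array","items":{"type":"number"}},"gripper":{"type":"number"},"squeeze":{"type":"number"}},"required":["slide","roll"]}

```bash
ls; mkdir -p pics; python3 - <<'E'
from bench import monitor,cams
import cv2,numpy as np
s=monitor.get_state();print({k:np.round(v,3).tolist() for k,v in s.items()})
for n in("top","side"):
    im=cams.get_image(n);cv2.imwrite(f"pics/{n}0.png",im[:,:,::-1])
    c=cams.get_calibration(n);print(n,{k:np.round(v,3).tolist() for k,v in c.items()}, "campos",-np.array(c["R"]).T@np.array(c["t"]))
E
```

```text
pics
{'time': 0.0, 'joint_positions': [-1.215, 0.322, -0.07, 1.452, 0.023, 1.371, -0.057], 'qd': [0.0, -0.002, 0.0, -0.0, -0.0, 0.001, 0.0], 'joint_torque': [-0.0, -49.127, -0.404, -31.253, -0.064, 0.044, 0.0], 'position': [0.218, 0.612, 0.221], 'tool_rot': [-0.534, -3.096, 0.003], 'ft_force': [-0.858, -1.022, 0.72], 'torque': [0.012, -0.015, -0.028], 'grip_force': 0.0, 'grip_width': 1.0}
top {'mtx': [[555.408, 0.0, 314.741], [0.0, 555.408, 234.462], [0.0, 0.0, 1.0]], 'dist_coeffs': [0.045, 0.0, 0.0, 0.0, 0.0], 'R': [[-0.02, -1.0, -0.005], [-0.981, 0.021, -0.191], [0.191, 0.001, -0.982]], 't': [-0.037, 0.535, 1.462]} campos [ 0.24508528 -0.05035894  1.53716367]
side {'mtx': [[594.338, 0.0, 320.54], [0.0, 594.338, 241.243], [0.0, 0.0, 1.0]], 'dist_coeffs': [-0.01, 0.0, 0.0, 0.0, 0.0], 'R': [[-1.0, -0.023, 0.009], [-0.018, 0.428, -0.903], [0.017, -0.903, -0.429]], 't': [0.52, 0.127, 1.272]} campos [0.50092957 1.1070862  0.65500464]
```

View pics/top0.png

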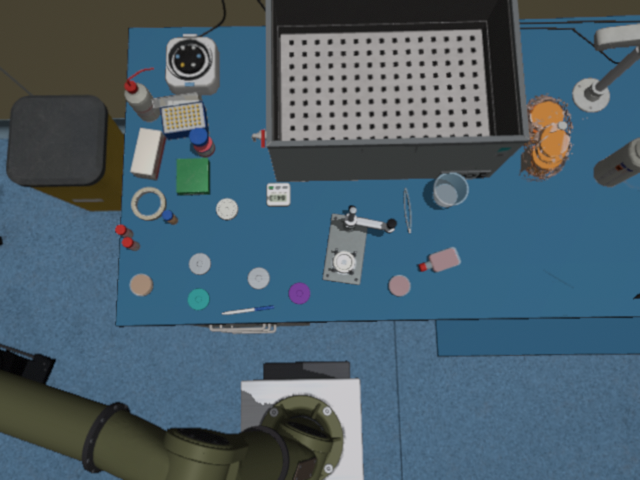

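View pics/side0.png

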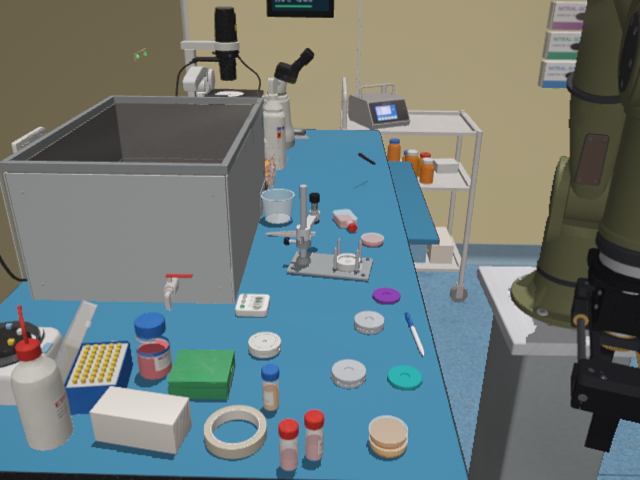

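Top view: the stand has its nest at (344,262), column at (351,217) and knob at (391,226). Grey disc piles are at about (200,263) and (259,278). A white round part, probably the upper half, is at (227,209). The look-alikes are turquoise at (198,299) and purple at (299,293).

```bash
cat > h.py <<'E'
import cv2,numpy as np,sys
from bench import monitor,cams
from scipy.spatial.transform import Rotation as Ro
def cal(n):
    c=cams.get_calibration(n);return {k:np.array(c[k],float) for k in("mtx","dist_coeffs","R","t")}
def ray(c,uv):
    p=cv2.undistortPoints(np.array(uv,float).reshape(1,1,2),c["mtx"],c["dist_coeffs"]).ravel()
    return -c["R"].T@c["t"], c["R"].T@np.array([p[0],p[1],1.])
def plane(c,uv,z):
    o,d=ray(c,uv);return o+d*(z-o[2])/d[2]
def proj(c,X):
    return cv2.projectPoints(np.array(X,float).reshape(-1,3),cv2.Rodrigues(c["R"])[0],c["t"],c["mtx"],c["dist_coeffs"])[0].reshape(-1,2)
def tri(obs):  # [(cal,uv),...] -> point, residual m
    A=np.zeros((3,3));b=np.zeros(3);O=[]
    for c,uv in obs:
        o,d=ray(c,uv);d/=np.linalg.norm(d);P=np.eye(3)-np.outer(d,d);A+=P;b+=P@o;O.append((o,P))
    X=np.linalg.solve(A,b);return X,max(np.linalg.norm(P@(X-o)) for o,P in O)
def snap(n,f=None):
    c=cal(n);im=cams.get_image(n)[:,:,::-1].copy()
    if f:cv2.imwrite(f"pics/{f}.png",im)
    return c,im
def delta(X,s=None):
    """slide (cm) in tool axes taking measured TCP to world X"""
    s=s or monitor.get_state();R=Ro.from_rotvec(s["tool_rot"])
    return np.round(100*R.inv().apply(np.array(X)-s["position"]),2)
def yaw(s=None): # world angle of tool y
    s=s or monitor.get_state();y=Ro.from_rotvec(s["tool_rot"]).as_matrix();return np.arctan2(y[1,1],y[0,1]), y[:,2]
E
python3 - <<'E'
from h import *
T=cal("top");S=cal("side")
for n,t,z in[("nest",(344,262),.018),("coltop",(352,210),.2),("knob",(391,226),.15),("pileA",(200,263),.016),("pileB",(259,278),.016),("upper",(227,209),.02),("turq",(198,299),.008),("purple",(299,293),.008),("pink",(400,286),.01)]:
    X=plane(T,t,z);print(n,X.round(3),"side",proj(S,X).round(0))
print(yaw()); c=cal("wrist");print(c["mtx"],c["dist_coeffs"],-c["R"].T@c["t"],c["R"])
X,r=tri([(T,(391,226)),(S,(315,197))]);print("knob",X,r)
X,r=tri([(T,(227,205)),(S,(265,342))]);print("up",X,r)
X,r=tri([(T,(200,261)),(S,(349,370))]);print("A",X,r)
X,r=tri([(T,(259,276)),(S,(369,320))]);print("B",X,r)
print(delta([.42,.1,.3]))
E
```

```text
nest [ 0.461 -0.128  0.018] side [[347. 262.]]
coltop [ 0.565 -0.142  0.2  ] side [[303. 185.]]
knob [ 0.532 -0.243  0.15 ] side [[318. 191.]]
pileA [0.467 0.27  0.016] side [[348. 368.]]
pileB [0.422 0.107 0.016] side [[369. 317.]]
upper [0.618 0.196 0.02 ] side [[265. 340.]]
turq [0.369 0.275 0.008] side [[404. 375.]]
purple [ 0.379 -0.002  0.008] side [[386. 293.]]
pink [ 0.393 -0.28   0.01 ] side [[373. 238.]]
(np.float64(1.2289692361162714), array([-4.69813390e-04, -1.61449464e-03, -9.99998586e-01]))
[[362.49823671   0.         322.15128278]
 [  0.         362.49823671 240.95769669]
 [  0.           0.           1.        ]] [0.00875056 0.         0.         0.         0.        ] [0.15602109 0.63228968 0.38337048] [[ 0.33427646  0.9424721  -0.0023663 ]
 [ 0.91457597 -0.32377383  0.24232479]
 [ 0.22761821 -0.08316764 -0.9701923 ]]
knob [ 0.53864076 -0.24605558  0.13150294] 0.0022671481443670206
up [0.62434775 0.19697517 0.01657785] 0.0058330710367868405
A [0.46902383 0.27095003 0.01317174] 0.004172673697669289
B [0.42509843 0.10809311 0.01095616] 0.003148289253252094
[-36.21 -41.47  -7.77]
```

```bash
python3 -c "
from h import *
print(delta([.49,.19,.24]))"
```

```text
[-39.79 -30.63  -1.79]
```

Request:
move_arm(slide=[[-39.8, -30.6, -1.8], [-39.8, -30.6, -1.8], [-39.8, -30.6, -1.8], [-39.8, -30.6, -1.8], [-39.8, -30.6, -1.8], [-39.8, -30.6, -1.8], [-39.8, -30.6, -1.8], [-39.8, -30.6, -1.8], [-39.8, -30.6, -1.8], [-39.8, -30.6, -1.8], [-39.8, -30.6, -1.8], [-39.8, -30.6, -1.8], [-39.8, -30.6, -1.8]], roll=[-0.21, -0.21, -0.21, -0.21, -0.21, -0.21, -0.21, -0.21, -0.21, -0.21, -0.21, -0.21, -0.21])

```text
time: 1.4
position: [0.4894, 0.1921, 0.2402]
tool_rot: [-0.204, -3.134, -0.001]
ft_force: [-0.2, 0.9, -0.1]
grip_width: 0.998
grip_force: 0.0
```

```bash
python3 - <<'E'
from h import *
s=monitor.get_state();print(s["time"],s["position"],yaw(s),s["joint_positions"],s["ft_force"])
c,im=snap("wrist","w1")
for n,X in dict(A=[.469,.271,.016],B=[.425,.108,.016],up=[.622,.197,.02]).items():print(n,proj(c,X).round(0))
E
```

```text
1.4 [0.48940206 0.1920903  0.24016396] (np.float64(1.4408398226760013), array([-1.07288930e-03,  4.51469681e-04, -9.99999323e-01])) [-0.67987333  0.04419304  0.26512364  1.74045504 -0.01270515  1.35930318
  1.02852019] [-0.17056491  0.93457662 -0.11033896]
A [[396. 185.]]
B [[236. 163.]]
up [[343. 326.]]
```

View pics/w1.png

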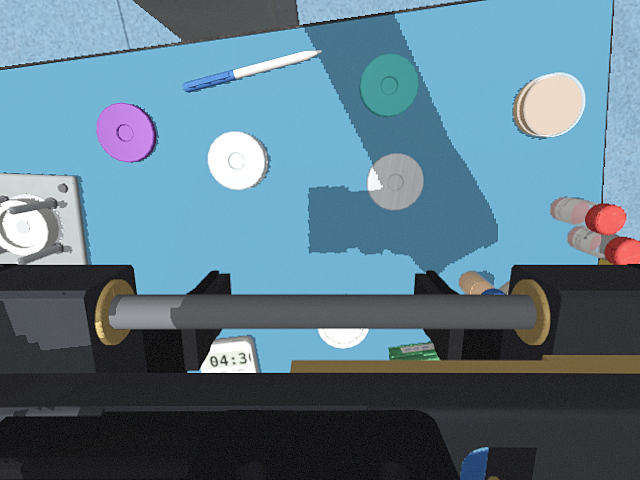

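The wrist view shows the white disc pile at (236,161) and the shaded grey one at (396,181), both with blind centre holes. The turquoise (389,85) and purple (126,132) ones are the look-alikes and stay put. The upper half at (343,326) is hidden behind the gripper, so I'll shift forward for a second view.

Request:
move_arm(slide=[[-5, 0, 0], [-10, 1.5, -1], [-10, 1.5, -1], [-10, 1.5, -1]], roll=[0, 0, 0, 0])

```text
time: 1.85
position: [0.5912, 0.1943, 0.2492]
tool_rot: [-0.203, -3.133, 0.002]
ft_force: [-0.1, 0.9, -0.2]
grip_width: 0.997
grip_force: 0.0
```

```bash
cat >> h.py <<'E'
def circ(im,uv,r0,r1,win=None,p2=12):
    """small circle near uv, by Hough, on 4x enlarged crop"""
    w=win or int(r1*2.2);x0,y0=int(uv[0])-w,int(uv[1])-w
    g=cv2.cvtColor(im[y0:y0+2*w,x0:x0+2*w],cv2.COLOR_BGR2GRAY);g=cv2.createCLAHE(3,(2,2)).apply(cv2.resize(g,None,fx=4,fy=4,interpolation=cv2.INTER_CUBIC))
    H=cv2.HoughCircles(g,cv2.HOUGH_GRADIENT_ALT,1.5,8,param1=150,param2=.6,minRadius=int(4*r0),maxRadius=int(4*r1))
    return [] if H is None else [[round((h[0]+.5)/4-.5+x0,2),round((h[1]+.5)/4-.5+y0,2),round(h[2]/4,2)] for h in H[0][:6]]
E
python3 - <<'E'
from h import *
import pickle
s=monitor.get_state();print(s["time"],s["position"])
c,im=snap("wrist","w2")
pickle.dump(c,open("w2.pkl","wb"))
for n,X in dict(A=[.469,.271,.016],B=[.425,.108,.016],up=[.622,.197,.02],tq=[.369,.275,.008]).items():
    p=proj(c,X)[0];print(n,p.round(0),"hole",circ(im,p,5,12,24),"rim",circ(im,p,22,36,50))
im1=cv2.imread("pics/w1.png")
for n,p in dict(A=(396,182),B=(236,161)).items():print(n,"w1 hole",circ(im1,p,5,12,24),"rim",circ(im1,p,22,36,50))
k=lambda I,p:cv2.resize(I[max(0,p[1]-50):max(0,p[1]-50)+100,p[0]-50:p[0]+50],(300,300),interpolation=cv2.INTER_CUBIC)
p={n:proj(c,X)[0].astype(int) for n,X in dict(A=[.469,.271,.016],B=[.425,.108,.016],up=[.622,.197,.02]).items()}
T=cv2.imread("pics/side0.png")
cv2.imwrite("pics/crop1.png",np.vstack([np.hstack([k(im,p["up"]),k(im,p["A"])]),np.hstack([k(T,(265,345)),k(T,(349,373))])]))
E
```

```text
1.85 [0.59116142 0.1943105  0.24917828]
A [384.  84.] hole [[np.float32(382.88), np.float32(81.12), np.float32(9.87)], [np.float32(382.88), np.float32(81.12), np.float32(7.05)]] rim [[np.float32(383.88), np.float32(77.25), np.float32(28.55)], [np.float32(381.25), np.float32(77.62), np.float32(31.36)], [np.float32(384.62), np.float32(84.0), np.float32(28.62)]]
B [217.  59.] hole [[np.float32(217.38), np.float32(56.38), np.float32(8.26)]] rim [[np.float32(218.38), np.float32(54.75), np.float32(32.5)]]
up [330. 240.] hole [] rim [[np.float32(330.25), np.float32(237.75), np.float32(27.21)]]Traceback (most recent call last):
  File "<stdin>", line 7, in <module>
  File "h.py", line 31, in circ
    g=cv2.cvtColor(im[y0:y0+2*w,x0:x0+2*w],cv2.COLOR_BGR2GRAY);g=cv2.createCLAHE(3,(2,2)).apply(cv2.resize(g,None,fx=4,fy=4,interpolation=cv2.INTER_CUBIC))
cv2.error: OpenCV(4.12.0) /io/opencv/modules/imgproc/src/color.cpp:199: error: (-215:Assertion failed) !_src.empty() in function 'cvtColor'
```

```bash
python3 - <<'E'
from h import *
import pickle
im=cv2.imread("pics/w2.png");c=pickle.load(open("w2.pkl","rb"));c1=cal("wrist")
print("check",-c["R"].T@c["t"]-(-c1["R"].T@c1["t"]))
im1=cv2.imread("pics/w1.png")
for n,p in dict(A=(396,182),B=(236,161)).items():print(n,"w1 hole",circ(im1,p,5,12,24),"rim",circ(im1,p,22,36,50))
k=lambda I,p:cv2.resize(I[max(0,p[1]-50):max(0,p[1]-50)+100,p[0]-50:p[0]+50],(300,300),interpolation=cv2.INTER_CUBIC)
T=cv2.imread("pics/side0.png")
cv2.imwrite("pics/crop1.png",np.vstack([np.hstack([k(im,(330,240)),k(im,(384,82))]),np.hstack([k(T,(265,345)),k(T,(349,373))])]))
E
```

```text
check [ 0.00084958  0.00035198 -0.00052433]
A w1 hole [[np.float32(395.62), np.float32(182.0), np.float32(8.81)], [np.float32(395.62), np.float32(182.0), np.float32(6.71)]] rim [[np.float32(395.5), np.float32(181.12), np.float32(28.53)]]
B w1 hole [[np.float32(236.0), np.float32(160.62), np.float32(8.22)]] rim [[np.float32(237.75), np.float32(158.25), np.float32(30.87)], [np.float32(232.88), np.float32(159.0), np.float32(29.53)]]
```

View pics/crop1.png

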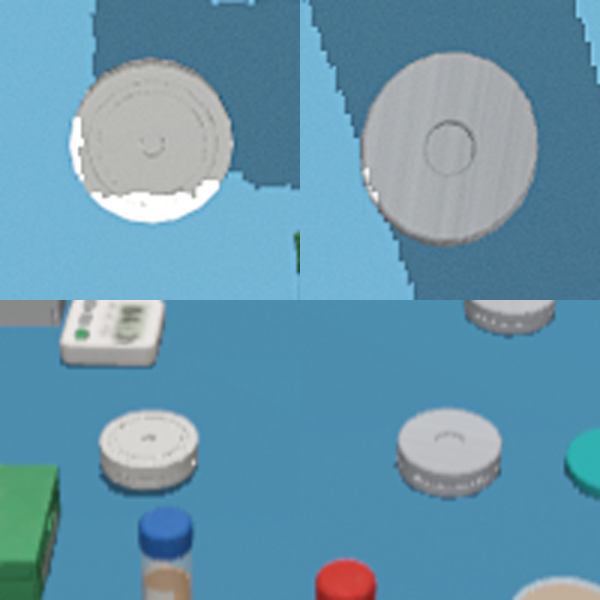

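The enlarged crop shows the grooved white upper half on the left, centre at w2 (330.3,238.3), and the two-layer steel pile A on the right. I'll triangulate both.

```bash
python3 - <<'E'
from h import *
import pickle
c2=pickle.load(open("w2.pkl","rb"));s=monitor.get_state();c=cal("wrist")
Rt=Ro.from_rotvec(s["tool_rot"]).as_matrix();Rc=c["R"]@Rt; p=np.array(s["position"]);tc=c["R"]@p+c["t"]
print("cam in tool",-Rc.T@tc)
R1=Ro.from_rotvec([-0.204,-3.134,-0.001]).as_matrix();p1=np.array([.48940206,.1920903,.24016396])
c1=dict(c,R=Rc@R1.T);c1["t"]=tc-c1["R"]@p1
T=cal("top");S=cal("side")
for n,a,b,z in[("A",(395.6,182),(382.9,81.1),.016),("B",(236,160.6),(217.4,56.4),.016)]:
    print(n,tri([(c1,a),(c2,b)]),plane(c1,a,z),plane(c2,b,z))
top=cv2.imread("pics/top0.png");sd=cv2.imread("pics/side0.png")
print("top up",circ(top,(227,208),8,14,20),"A",circ(top,(200,263),8,14,20),"B",circ(top,(259,277),8,14,20))
print("up",tri([(c2,(330.3,238.3)),(T,(227.3,208))]),plane(c2,(330.3,238.3),.02),plane(T,(227.3,208),.02))
print("up side", tri([(c2,(330.3,238.3)),(S,(265-50+149/3,345-50+138/3))]))
print("A side", tri([(c2,(382.9,81.1)),(S,(349-50+450/3-100,373-50+142/3))]))
X=tri([(c2,(330.3,238.3)),(S,(264.7,341))])[0]
print(delta([X[0],X[1],.1]))
E
```

```text
cam in tool [ 0.06535337 -0.0018459  -0.16179877]
A (array([0.46608591, 0.27053376, 0.01590715]), np.float64(0.0006138512418549649)) [0.46605598 0.27114006 0.016     ] [0.46614862 0.26989535 0.016     ]
B (array([0.42275528, 0.10884104, 0.01748797]), np.float64(7.12608619720373e-05)) [0.42274856 0.10842018 0.016     ] [0.42236738 0.10856578 0.016     ]
top up [[np.float32(226.12), np.float32(207.88), np.float32(10.79)]] A [[np.float32(198.75), np.float32(262.88), np.float32(10.42)]] B [[np.float32(258.5), np.float32(277.62), np.float32(10.56)]]
up (array([0.62306023, 0.19708789, 0.01006302]), np.float64(0.00019874158267783402)) [0.62046758 0.19719539 0.02      ] [0.62080395 0.19547708 0.02      ]
up side (array([0.620112  , 0.19720773, 0.01761873]), np.float64(0.0009028733103057941))
A side (array([0.46514257, 0.27070432, 0.01128894]), np.float64(0.0002841728359043759))
[-2.94  0.7  14.96]
```

Request:
move_arm(slide=[[-2.9, 0.7, 4], [-2.9, 0.7, 9], [-2.9, 0.7, 14], [-2.9, 0.7, 18], [-2.9, 0.7, 21], [-2.9, 0.7, 23], [-2.9, 0.7, 24.2], [-2.9, 0.7, 24.2], [-2.9, 0.7, 24.2]], roll=[0, 0, 0, 0, 0, 0, 0, 0, 0])

```text
time: 2.8
position: [0.6213, 0.1964, 0.01]
tool_rot: [0.206, 3.133, 0.002]
ft_force: [0.2, -0.1, -0.2]
grip_width: 0.997
grip_force: 0.0
```

Request:
move_arm(slide=[[0, 0, 0], [0, 0, 0], [0, 0, 0], [0, 0, 0], [0, 0, 0], [0, 0, 0]], roll=[0, 0, 0, 0, 0, 0], gripper=5.5, squeeze=15)

```text
time: 3.4
position: [0.6216, 0.1964, 0.0092]
tool_rot: [0.206, 3.134, 0.002]
ft_force: [0.5, 1.5, 3.1]
grip_width: 0.681
grip_force: 15.0
```

Request:
move_arm(slide=[[0, 0, -1], [0, 0, -5], [0, 0, -10], [0, 0, -15], [0, -1, -20], [0, -5, -24], [-1.2, -10, -26], [-1.2, -15, -26], [-1.2, -20, -26], [-1.2, -24.6, -26], [-1.2, -24.6, -26], [-1.2, -24.6, -26]], roll=[0, 0, 0, 0, 0, 0, 0, 0, 0, 0, 0, 0])

```text
time: 4.6
position: [0.5996, -0.0535, 0.2687]
tool_rot: [-0.216, -3.134, 0.001]
ft_force: [-0.3, 0.5, -1.8]
grip_width: 0.686
grip_force: 15.0
```

```bash
python3 - <<'E'
from h import *
import pickle
s=monitor.get_state();print(s["position"],s["grip_width"],s["ft_force"])
c,im=snap("wrist","w3");pickle.dump(c,open("w3.pkl","wb"))
print(proj(c,[[.461,-.128,.02],[.565,-.142,.2],[.54,-.245,.131]]))
E
```

```text
[ 0.59959012 -0.05354261  0.26873907] 0.6859096377884901 [-0.25662948  0.48682842 -1.79287127]
[[236.59542326  90.18068046]
 [182.21503449 219.35730548]
 [ 83.88692535 190.99221988]]
```

Request:
move_arm(slide=[[0, -4, -1], [0, -7, -1], [0, -7, -1], [0, -7, -1]], roll=[0, 0, 0, 0])

```text
time: 5.05
position: [0.5916, -0.1177, 0.2782]
tool_rot: [-0.205, -3.134, -0.002]
ft_force: [0.1, 0.8, -2.0]
grip_width: 0.687
grip_force: 15.0
```

```bash
python3 - <<'E'
from h import *
import pickle
c,im=snap("wrist","w4");pickle.dump(c,open("w4.pkl","wb"))
a=cv2.imread("pics/w3.png")
cv2.imwrite("pics/w34.png",np.vstack([a[0:290],im[0:290]]))
E
```

```text
(no output)
```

View pics/w34.png

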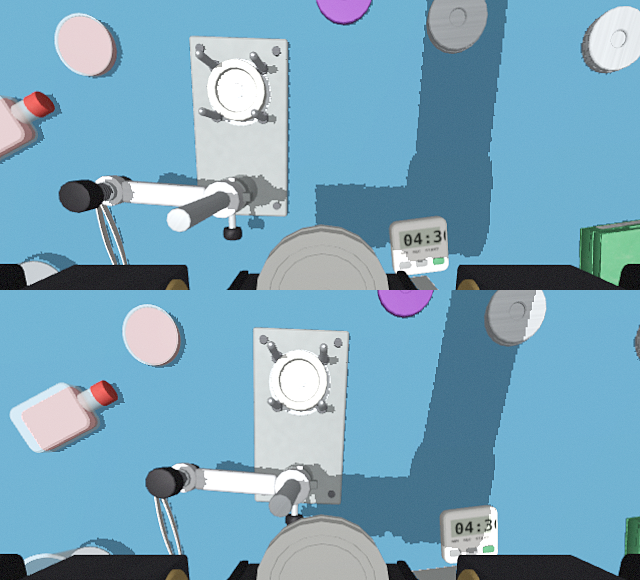

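w3 (top half) and w4 (bottom half) both show the stand with four pins round the lower half, recess centre at about (239,91) and (300,91). The arm is swung away, with the knob at (81,195) and (165,192). The upper half is held in the fingers. I'll enlarge the nest and knob crops to get exact points.

```bash
python3 - <<'E'
from h import *
import pickle
P=[]
for n,a,k in(("w3",(239,88),(85,195)),("w4",(300,88),(172,192))):
    im=cv2.imread(f"pics/{n}.png");c=pickle.load(open(n+".pkl","rb"))
    print(n,"recess",circ(im,a,15,24,40),"outer",circ(im,a,26,36,50),"nadir",proj(c,[*(-c["R"].T@c["t"])[:2],0]))
    print("knob",circ(im,(k[0]-5,k[1]),9,20,32))
    for x,y in(a,k):P.append(cv2.resize(im[y-38:y+37,x-50:x+50],(400,300),interpolation=cv2.INTER_CUBIC));print("crop origin",x-50,y-38)
cv2.imwrite("pics/nk.png",np.vstack([np.hstack(P[:2]),np.hstack(P[2:])]))
E
```

```text
w3 recess [[np.float32(235.0), np.float32(89.25), np.float32(21.09)]] outer [] nadir [[322.77799444 150.68440816]]
knob [[np.float32(75.0), np.float32(197.12), np.float32(14.73)], [np.float32(75.0), np.float32(197.12), np.float32(17.79)], [np.float32(84.0), np.float32(194.88), np.float32(17.7)], [np.float32(79.12), np.float32(194.12), np.float32(18.04)]]
crop origin 189 50
crop origin 35 157
w4 recess [[np.float32(298.62), np.float32(89.25), np.float32(20.34)]] outer [[np.float32(298.75), np.float32(88.62), np.float32(29.47)], [np.float32(300.25), np.float32(92.0), np.float32(32.55)]] nadir [[322.10343031 150.76126064]]
knob [[np.float32(160.88), np.float32(192.62), np.float32(13.96)], [np.float32(160.12), np.float32(189.62), np.float32(14.74)], [np.float32(160.12), np.float32(189.62), np.float32(17.12)], [np.float32(176.62), np.float32(188.5), np.float32(16.85)], [np.float32(177.75), np.float32(215.12), np.float32(10.99)]]
crop origin 250 50
crop origin 122 154
```

View pics/nk.png

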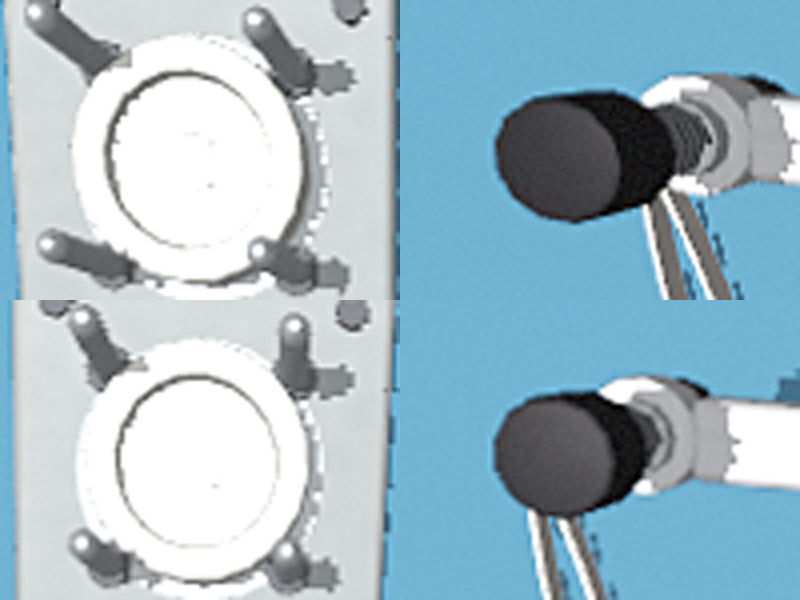

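Enlarged crop points: pin tips in w3 at (37,10), (257,18), (48,243), (258,248), and in w4 at (83,18), (295,22), (82,243), (287,250). Recess centres are (190,160) and (198,162), and knob faces are (156,157) and (153,155), all in 4x crop pixels.

```bash
python3 - <<'E'
from h import *
import pickle
c3,c4=[pickle.load(open(f"{n}.pkl","rb")) for n in("w3","w4")]
f=lambda p,o:(p[0]/4+o[0],p[1]/4+o[1])
pt=lambda a,b,o3,o4:tri([(c3,f(a,o3)),(c4,f(b,o4))])
tips=[]
for a,b in[((37,10),(83,18)),((257,18),(295,22)),((48,243),(82,243)),((258,248),(287,250))]:
    X,r=pt(a,b,(189,50),(250,50));tips.append(plane(c4,f(b,(250,50)),.066));print("tip",X.round(4),round(r,4),tips[-1].round(4),plane(c3,f(a,(189,50)),.066).round(4))
t=np.array(tips);n=t.mean(0);print("nest",n)
# tips: image up=-x world, left=-y : order (-x,-y),(-x,+y),(+x,-y),(+x,+y)
ex=(t[2]+t[3]-t[0]-t[1])/2;ey=(t[1]+t[3]-t[0]-t[2])/2;print("ex",ex,np.arctan2(ex[1],ex[0]),"ey",ey,np.arctan2(-ey[0],ey[1]),np.linalg.norm(ex),np.linalg.norm(ey),"expect .0502")
print("recess",pt((190,160),(198,162),(189,50),(250,50)),plane(c3,f((190,160),(189,50)),.028),plane(c4,f((198,162),(250,50)),.028))
K,r=pt((156,157),(153,155),(35,157),(122,154));print("knob",K,r)
T=cal("top");S=cal("side");print("knob in top/side",proj(T,K),proj(S,K))
yw=np.arctan2(ex[1],ex[0]);col=n[:2]+.105*np.array([np.cos(yw),np.sin(yw)])
print("col",col,"R",np.linalg.norm(K[:2]-col))
# height from R=105 constraint, along each ray
for c,u in((c3,f((156,157),(35,157))),(c4,f((153,155),(122,154)))):
    print([(z,round(float(np.linalg.norm(plane(c,u,z)[:2]-col)),4)) for z in(.12,.13,.14,.15)])
print("side-wrist",tri([(c4,f((153,155),(122,154))),(S,(315,196))]),yaw())
E
```

```text
tip [ 0.4328 -0.1478  0.0645] 0.0003 [ 0.4335 -0.1477  0.066 ] [ 0.433  -0.1473  0.066 ]
tip [ 0.4402 -0.0983  0.0624] 0.0003 [ 0.4408 -0.0983  0.066 ] [ 0.4414 -0.0978  0.066 ]
tip [ 0.4825 -0.1563  0.0648] 0.0001 [ 0.4827 -0.1561  0.066 ] [ 0.4826 -0.1559  0.066 ]
tip [ 0.4906 -0.1067  0.0658] 0.0002 [ 0.4908 -0.1068  0.066 ] [ 0.4904 -0.1067  0.066 ]
nest [ 0.4619486  -0.12722663  0.066     ]
ex [ 0.04963362 -0.00843247  0.        ] -0.16828752781163697 ey [0.00764511 0.04934    0.        ] -0.15372514528057885 0.05034483561005909 0.04992877937890062 expect .0502
recess (array([ 0.46182706, -0.12696478,  0.02553334]), np.float64(1.8941354870628533e-05)) [ 0.46225212 -0.12647112  0.028     ] [ 0.46223207 -0.126873    0.028     ]
knob [ 0.54281329 -0.24713617  0.14130964] 1.1790719386876428e-05
knob in top/side [[391.87259956 222.73141849]] [[314.22746392 193.25187375]]
col [ 0.56546527 -0.14481353] R 0.10479997426821479
[(0.12, 0.1192), (0.13, 0.1124), (0.14, 0.1057), (0.15, 0.099)]
[(0.12, 0.1141), (0.13, 0.1097), (0.14, 0.1054), (0.15, 0.101)]
side-wrist (array([ 0.5421469 , -0.25101298,  0.13276969]), np.float64(0.0011367377127750116)) (np.float64(1.4422080119688911), array([-6.94967209e-04,  1.54920140e-03, -9.99998558e-01]))
```

```bash
cat > arc.py <<'E'
from h import *
from scipy.optimize import least_squares
def held(c,im,s,ztop,cols=range(272,372,3),v0=285):
    """centre of held 60 mm disc in tool frame, top face ztop (m) above TCP"""
    sat=cv2.cvtColor(im,cv2.COLOR_BGR2HSV)[:,:,1];R=Ro.from_rotvec(s["tool_rot"]);P=[]
    for u in cols:
        col=sat[:v0,u]>70;k=np.flatnonzero(col)
        if len(k):P.append(R.inv().apply(plane(c,(u,k[-1]+.5),s["position"][2]+ztop)-s["position"])[:2])
    P=np.array(P);r=least_squares(lambda q:np.hypot(*(P-q).T)-.03,[0,0],loss="soft_l1",f_scale=.0005)
    f=least_squares(lambda q:np.hypot(*(P-q[:2]).T)-q[2],[0,0,.03],loss="soft_l1",f_scale=.0005)
    return r.x.round(4),np.abs(r.fun).max().round(4),f.x.round(4),len(P)
E
python3 - <<'E'
from arc import *
import pickle
for n,p,r in(("w3",[.5996,-.0535,.2687],[-.216,-3.134,.001]),("w4",[.5916,-.1177,.2782],[-.205,-3.134,-.002])):
    print(n,held(pickle.load(open(n+".pkl","rb")),cv2.imread(f"pics/{n}.png"),dict(position=np.array(p),tool_rot=r),.0108))
s=monitor.get_state();print(s["position"],delta([.462,-.1269,.12],s))
E
```

```text
w3 (array([ 0.0045, -0.0017]), np.float64(0.001), array([ 0.0078, -0.0018,  0.027 ]), 34)
w4 (array([ 0.0047, -0.0021]), np.float64(0.0722), array([ 0.0085, -0.0019,  0.0265]), 34)
[ 0.59189332 -0.11648849  0.27809127] [12.73 -2.72 15.82]
```

Request:
move_arm(slide=[[5, -1, 0], [10, -2.2, 0], [12.7, -2.7, 3], [12.7, -2.7, 8], [12.7, -2.7, 13.8], [12.7, -2.7, 13.8], [12.7, -2.7, 13.8], [12.7, -2.7, 13.8]], roll=[0.03, 0.03, 0.03, 0.03, 0.03, 0.03, 0.03, 0.03])

```text
time: 5.9
position: [0.4641, -0.1289, 0.1428]
tool_rot: [0.251, 3.128, -0.0]
ft_force: [-0.5, -0.1, -1.1]
grip_width: 0.688
grip_force: 15.0
```

```bash
cat >> h.py <<'E'
def avg(n=8):
    P=[];r=[]
    for i in range(n):
        s=monitor.get_state();P.append(s["position"]);r.append(Ro.from_rotvec(s["tool_rot"]));im=cams.get_image("side")
    R=Ro.concatenate(r).mean();P=np.array(P);print("std",P.std(0).round(4))
    return dict(s,position=P.mean(0),tool_rot=R.as_rotvec()),im
E
python3 - <<'E'
from h import *
s,im=avg();cv2.imwrite("pics/s1.png",im[:,:,::-1])
print(s["position"],yaw(s),delta([.4631,-.1275,.14],s),s["ft_force"],s["grip_width"])
E
```

```text
std [0.0006 0.0002 0.0006]
[ 0.46362387 -0.12933271  0.14242408] (np.float64(1.4095490036388576), array([ 3.21332298e-03, -2.40478646e-04, -9.99994808e-01])) [0.08 0.17 0.24] [-0.55854445 -0.46204849 -2.69934371] 0.6846801655023596
```

Request:
move_arm(slide=[[0.1, 0.2, 3], [0.1, 0.2, 5.5], [0.1, 0.2, 6.5], [0.1, 0.2, 7.2], [0.1, 0.2, 7.8], [0.1, 0.2, 8.3], [0.1, 0.2, 8.7], [0.1, 0.2, 8.7]], roll=[0, 0, 0, 0, 0, 0, 0, 0])

```text
time: 7.1
position: [0.4623, -0.127, 0.0538]
tool_rot: [0.253, 3.13, 0.0]
ft_force: [1.6, 2.0, -2.8]
grip_width: 0.681
grip_force: 15.0
```

Request:
move_arm(slide=[[0, 0, 0.5], [0, 0, 1.0], [0, 0, 1.4], [0, 0, 1.7], [0, 0, 1.9], [0, 0, 2.0], [0, 0, 2.0]], roll=[0, 0, 0, 0, 0, 0, 0])

```text
time: 7.8
position: [0.4621, -0.1269, 0.0337]
tool_rot: [0.253, 3.13, 0.001]
ft_force: [3.3, 3.2, -0.7]
grip_width: 0.687
grip_force: 15.0
```

Request:
move_arm(slide=[[0, 0, 0.1], [0, 0, 0.2], [0, 0, 0.2]], roll=[0, 0, 0])

```text
time: 8.1
position: [0.4621, -0.1269, 0.033]
tool_rot: [0.254, 3.13, 0.002]
ft_force: [0.3, 4.7, 11.3]
grip_width: 0.685
grip_force: 15.0
```

Request:
move_arm(slide=[[0, 0, -0.1], [0, 0, -0.1], [0, 0, -0.1], [0, 0, -0.1], [0, 0, -0.1]], roll=[0, 0, 0, 0, 0], gripper=7.4)

```text
time: 8.6
position: [0.4608, -0.1274, 0.0322]
tool_rot: [-0.254, -3.13, 0.0]
ft_force: [0.9, 0.2, -0.8]
grip_width: 0.848
grip_force: 0.0
```

Request:
move_arm(slide=[[0, 0, -1], [0, 0, -3], [0, 0, -7], [0, 0, -11.5], [0.7, 5, -12.5], [1.4, 9.8, -12.5], [2.2, 14.6, -12.5], [2.9, 19.4, -12.5], [3.6, 24.2, -12.5], [4.3, 29, -12.5], [5.1, 34, -12.5], [5.9, 39.2, -12.5], [5.9, 39.2, -12.5], [5.9, 39.2, -12.5]], roll=[0, 0, 0, 0, 0, 0, 0, 0, 0, 0, 0, 0, 0, 0], gripper=8.2)

```text
time: 10.0
position: [0.4658, 0.2705, 0.1578]
tool_rot: [0.248, 3.132, -0.001]
ft_force: [1.1, 0.4, 0.0]
grip_width: 0.939
grip_force: 0.0
```

```bash
python3 - <<'E'
from h import *
s,im=avg();cv2.imwrite("pics/s2.png",im[:,:,::-1])
print(s["time"],s["position"],yaw(s),delta([.4671,.2697,.010],s),s["ft_force"])
cv2.imwrite("pics/nestc.png",cv2.resize(im[200:300,280:410,::-1],(520,400),interpolation=cv2.INTER_CUBIC))
E
```

```text
std [0.0003 0.0011 0.    ]
10.35 [0.4665856  0.26796604 0.15781903] (np.float64(1.4076124810747828), array([ 2.87962463e-04, -5.43252809e-04, -9.99999811e-01])) [-0.02  0.19 14.78] [-0.68728216 -0.12131033 -0.23295443]
```

View pics/nestc.png

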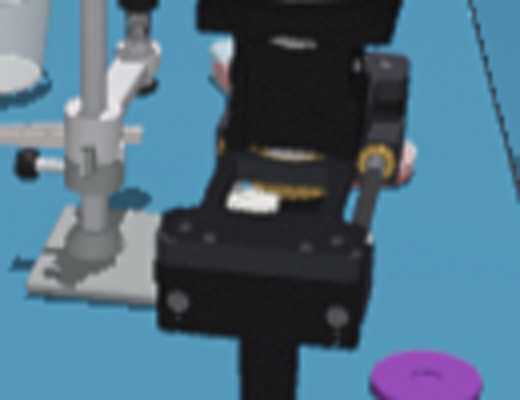

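The side crop shows the gripper hiding the nest from that view. The seating force, 11 N at z=0.033, already confirmed the seat, so I'll grasp the top disc of pile A.

Request:
move_arm(slide=[[0, 0.2, 5], [0, 0.2, 9], [0, 0.2, 12], [0, 0.2, 14], [0, 0.2, 14.7], [0, 0.2, 14.7], [0, 0.2, 14.7]], roll=[0, 0, 0, 0, 0, 0, 0])

```text
time: 11.1
position: [0.4675, 0.2716, 0.0118]
tool_rot: [0.254, 3.13, 0.002]
ft_force: [-0.3, 0.6, -0.2]
grip_width: 0.941
grip_force: 0.0
```

Request:
move_arm(slide=[[0, 0, 0], [0, 0, 0], [0, 0, 0], [0, 0, 0], [0, 0, 0]], roll=[0, 0, 0, 0, 0], gripper=5.5, squeeze=20)

```text
time: 11.6
position: [0.467, 0.2717, 0.0112]
tool_rot: [0.254, 3.13, 0.002]
ft_force: [-1.3, -0.3, 2.9]
grip_width: 0.678
grip_force: 20.0
```

Request:
move_arm(slide=[[0, 0, -0.5], [0, 0, -2], [0, 0, -6], [0, 0, -11], [-0.7, -5, -14], [-1.4, -9.8, -14], [-2.2, -14.6, -14], [-2.9, -19.4, -14], [-3.6, -24.2, -14], [-4.3, -29, -14], [-5.1, -34, -14], [-5.9, -38, -14], [-5.9, -39.4, -13], [-5.9, -39.4, -12], [-5.9, -39.4, -12], [-5.9, -39.4, -12]], roll=[0, 0, 0, 0, 0, 0, 0, 0, 0, 0, 0, 0, 0, 0, 0, 0])

```text
time: 13.2
position: [0.4611, -0.1253, 0.1301]
tool_rot: [-0.25, -3.13, -0.001]
ft_force: [0.2, -0.4, -0.6]
grip_width: 0.678
grip_force: 20.0
```

```bash
python3 - <<'E'
from h import *
s,im=avg()
print(s["time"],s["position"],yaw(s),delta([.4621,-.1268,.060],s),s["ft_force"],s["grip_width"],s["grip_force"])
E
```

```text
std [0.0002 0.0005 0.0003]
13.55 [ 0.46164891 -0.1260056   0.1306977 ] (np.float64(1.4111226452793868), array([ 1.59405400e-04,  2.73985055e-04, -9.99999950e-01])) [-0.06 -0.07  7.07] [-0.98555622  0.50775924 -1.37176122] 0.6762469084276043 19.998997449874878
```

Request:
move_arm(slide=[[-0.1, -0.1, 2], [-0.1, -0.1, 4], [-0.1, -0.1, 5.3], [-0.1, -0.1, 6], [-0.1, -0.1, 6.6], [-0.1, -0.1, 7.1], [-0.1, -0.1, 7.1]], roll=[0, 0, 0, 0, 0, 0, 0])

```text
time: 14.3
position: [0.4622, -0.128, 0.0593]
tool_rot: [-0.254, -3.131, -0.001]
ft_force: [-0.5, 0.2, -3.4]
grip_width: 0.675
grip_force: 20.0
```

Request:
move_arm(slide=[[0, 0, 0.5], [0, 0, 0.8], [0, 0, 1.0], [0, 0, 1.1], [0, 0, 1.2], [0, 0, 1.2]], roll=[0, 0, 0, 0, 0, 0])

```text
time: 14.9
position: [0.4623, -0.1281, 0.0475]
tool_rot: [0.254, 3.131, 0.0]
ft_force: [0.6, 2.6, -1.8]
grip_width: 0.677
grip_force: 20.0
```

Request:
move_arm(slide=[[0, 0, 0.05], [0, 0, 0.1], [0, 0, 0.1]], roll=[0, 0, 0])

```text
time: 15.2
position: [0.4624, -0.1281, 0.0471]
tool_rot: [0.254, 3.131, 0.001]
ft_force: [-1.3, 3.0, 4.8]
grip_width: 0.677
grip_force: 20.0
```

Request:
move_arm(slide=[[0, 0, 0], [0, 0, 0], [0, 0, 0], [0, 0, 0]], roll=[0, 0, 0, 0], gripper=7.4)

```text
time: 15.6
position: [0.4623, -0.1288, 0.0465]
tool_rot: [0.254, 3.131, -0.001]
ft_force: [0.0, 0.3, -0.1]
grip_width: 0.843
grip_force: 0.0
```

Request:
move_arm(slide=[[0, 0, -1], [0, 0, -3], [0, 0, -7], [0.7, 4, -11], [1.4, 9, -11], [2.2, 14, -11], [2.9, 19, -11], [3.6, 24.2, -11], [4.3, 29, -11], [5.1, 34, -11], [5.9, 39, -11], [5.9, 39.5, -8], [5.9, 39.5, -7], [5.9, 39.5, -7], [5.9, 39.5, -7]], roll=[0, 0, 0, 0, 0, 0, 0, 0, 0, 0, 0, 0, 0, 0, 0], gripper=8.2)

```text
time: 17.1
position: [0.4684, 0.2692, 0.1173]
tool_rot: [0.258, 3.13, -0.001]
ft_force: [-0.3, -0.5, -0.1]
grip_width: 0.942
grip_force: 0.0
```

```bash
python3 - <<'E'
from h import *
s,im=avg(6);tp=snap("top","t2")[1];c,w=snap("wrist","w5")
print(s["time"],s["position"],yaw(s),delta([.4672,.2715,.004],s),s["ft_force"])
P=[(345,262),(391,226),(200,263)]
cv2.imwrite("pics/t2c.png",np.hstack([cv2.resize(tp[y-30:y+30,x-26:x+26],(260,300),interpolation=cv2.INTER_CUBIC) for x,y in P]))
E
```

```text
std [0.0002 0.0004 0.0002]
17.35 [0.46858544 0.26983308 0.11775364] (np.float64(1.4066636260044145), array([ 1.55681308e-03,  6.07834439e-04, -9.99998603e-01])) [ 0.18  0.13 11.38] [ 0.78760258  0.35810185 -0.48715233]
```

View pics/t2c.png

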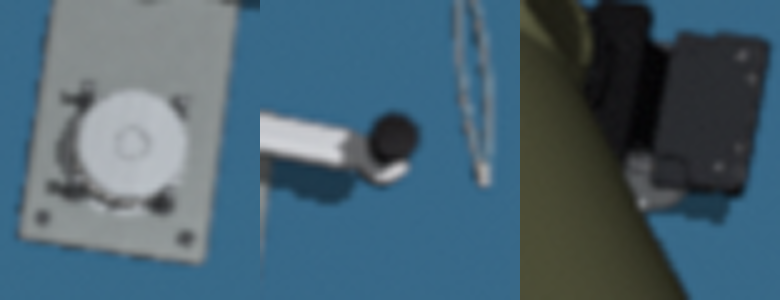

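The top view shows the first disc lying flat between the pins at crop (132,145), with the knob still swung away. Next I'll fetch the second disc.

Request:
move_arm(slide=[[0.1, 0.1, 5], [0.1, 0.1, 8], [0.1, 0.1, 10], [0.1, 0.1, 11], [0.1, 0.1, 11.3], [0.1, 0.1, 11.3], [0.1, 0.1, 11.3]], roll=[0, 0, 0, 0, 0, 0, 0])

```text
time: 18.2
position: [0.4678, 0.2727, 0.0049]
tool_rot: [0.254, 3.129, 0.002]
ft_force: [0.3, 0.3, -0.2]
grip_width: 0.941
grip_force: 0.0
```

Request:
move_arm(slide=[[0, 0, 0], [0, 0, 0], [0, 0, 0], [0, 0, 0], [0, 0, 0]], roll=[0, 0, 0, 0, 0], gripper=5.5)

```text
time: 18.7
position: [0.4671, 0.2727, 0.004]
tool_rot: [0.254, 3.131, 0.002]
ft_force: [-0.1, 1.1, 1.8]
grip_width: 0.677
grip_force: 20.0
```

Request:
move_arm(slide=[[0, 0, -0.5], [0, 0, -2], [0, 0, -6], [0, 0, -11], [-0.7, -5, -14], [-1.4, -9.8, -14], [-2.2, -14.6, -14], [-2.9, -19.4, -14], [-3.6, -24.2, -14], [-4.3, -29, -14], [-5.1, -34, -14], [-5.9, -38.5, -13], [-5.9, -39.6, -12], [-5.9, -39.6, -12], [-5.9, -39.6, -12]], roll=[0, 0, 0, 0, 0, 0, 0, 0, 0, 0, 0, 0, 0, 0, 0])

```text
time: 20.2
position: [0.4608, -0.1272, 0.1234]
tool_rot: [-0.253, -3.13, -0.001]
ft_force: [0.6, 0.6, -1.8]
grip_width: 0.674
grip_force: 20.0
```

```bash
python3 - <<'E'
from h import *
s,im=avg()
print(s["time"],s["position"],yaw(s),delta([.4622,-.1276,.066],s),s["ft_force"],s["grip_width"],s["grip_force"])
E
```

```text
std [0.0003 0.0003 0.0002]
20.55 [ 0.46150851 -0.12685554  0.12381974] (np.float64(1.4111307474002792), array([ 2.71416567e-04,  4.76850083e-04, -9.99999849e-01])) [-0.08 -0.07  5.78] [-0.33969039 -0.74216202 -1.56986579] 0.6748483366150874 19.999186098575592
```

Request:
move_arm(slide=[[-0.1, -0.1, 2], [-0.1, -0.1, 4], [-0.1, -0.1, 5], [-0.1, -0.1, 5.6], [-0.1, -0.1, 6.1], [-0.1, -0.1, 6.5], [-0.1, -0.1, 6.6], [-0.1, -0.1, 6.6]], roll=[0, 0, 0, 0, 0, 0, 0, 0])

```text
time: 21.4
position: [0.4621, -0.1283, 0.0575]
tool_rot: [-0.253, -3.131, -0.002]
ft_force: [0.6, 4.0, -3.3]
grip_width: 0.677
grip_force: 20.0
```

Request:
move_arm(slide=[[0, 0, 0.1], [0, 0, 0.15], [0, 0, 0.15]], roll=[0, 0, 0])

```text
time: 21.7
position: [0.4621, -0.1284, 0.0565]
tool_rot: [-0.253, -3.131, -0.002]
ft_force: [-1.2, 5.8, 1.6]
grip_width: 0.679
grip_force: 20.0
```

Request:
move_arm(slide=[[0, 0.07, 0.03], [0, 0.1, 0.06], [0, 0.1, 0.06]], roll=[0, 0, 0])

```text
time: 22.0
position: [0.4623, -0.1283, 0.056]
tool_rot: [0.254, 3.131, 0.001]
ft_force: [-2.2, 4.1, 6.0]
grip_width: 0.679
grip_force: 20.0
```

Request:
move_arm(slide=[[0, 0, 0], [0, 0, 0], [0, 0, 0], [0, 0, 0]], roll=[0, 0, 0, 0], gripper=7.4)

```text
time: 22.4
position: [0.4624, -0.1291, 0.0555]
tool_rot: [0.255, 3.131, -0.001]
ft_force: [0.2, 0.5, 1.2]
grip_width: 0.841
grip_force: 0.0
```

Request:
move_arm(slide=[[0, 0, -1], [0, 0, -4], [0, 0, -9], [0, 0, -14], [0, 0, -18], [-2, 0, -21], [-7, -2, -21], [-12, -3.7, -21], [-14.6, -3.7, -21], [-14.6, -3.7, -21], [-14.6, -3.7, -21]], roll=[0, 0, 0, 0, 0, 0, 0, 0, 0, 0, 0])

```text
time: 23.5
position: [0.6, -0.1886, 0.265]
tool_rot: [-0.254, -3.129, 0.002]
ft_force: [-0.6, 0.2, 0.3]
grip_width: 0.849
grip_force: 0.0
```

```bash
python3 - <<'E'
from h import *
import pickle
s=monitor.get_state();print(s["time"],s["position"],s["grip_width"])
c,im=snap("wrist","w6");pickle.dump(c,open("w6.pkl","wb"))
p,k=proj(c,[[.4622,-.1275,.06],[.5428,-.2471,.1413]]);print(p,k)
print("hole",circ(im,p,4,12,24),"rim",circ(im,p,22,40,50),"knob",circ(im,k,10,24,36))
P=[]
for q in(p,k):
    x,y=int(q[0])-50,int(q[1])-50;y=max(y,0);print("origin",x,y);P.append(cv2.resize(im[y:y+100,x:x+100],(400,400),interpolation=cv2.INTER_CUBIC))
cv2.imwrite("pics/w6c.png",np.hstack(P))
E
```

```text
23.5 [ 0.60000647 -0.18858609  0.26503329] 0.8492391592700168
[365.83683661  61.12886433] [238.72898385 174.893964  ]
hole [[np.float32(362.38), np.float32(59.5), np.float32(10.05)]] rim [[np.float32(361.88), np.float32(59.38), np.float32(33.11)], [np.float32(370.12), np.float32(60.12), np.float32(36.78)], [np.float32(365.62), np.float32(65.38), np.float32(27.3)], [np.float32(360.75), np.float32(71.0), np.float32(31.52)], [np.float32(365.62), np.float32(65.38), np.float32(32.13)], [np.float32(362.62), np.float32(54.12), np.float32(29.51)]] knob [[np.float32(239.88), np.float32(173.25), np.float32(17.11)], [np.float32(235.75), np.float32(171.0), np.float32(12.83)], [np.float32(246.62), np.float32(171.75), np.float32(16.63)], [np.float32(239.88), np.float32(173.25), np.float32(13.84)], [np.float32(246.62), np.float32(171.75), np.float32(12.73)]]
origin 315 11
origin 188 124
```

View pics/w6c.png

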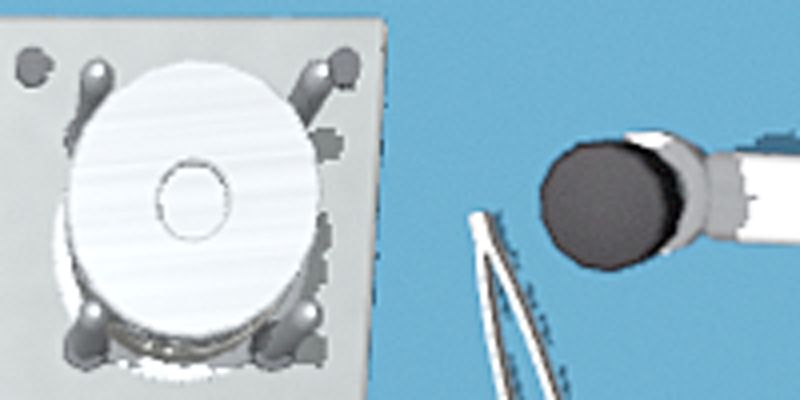

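The crop shows the pile centred between the pins with its hole at (193,201), and the knob face at (204,205) in its own crop. I'll triangulate the knob height against pins of known height.

```bash
python3 - <<'E'
from h import *
import pickle
c3,c4,c6=[pickle.load(open(f"{n}.pkl","rb")) for n in("w3","w4","w6")]
f=lambda p,o:(p[0]/4+o[0],p[1]/4+o[1])
w3=[(37,10),(257,18),(48,243),(258,248)];w4=[(83,18),(295,22),(82,243),(287,250)];w6=[(97,70),(322,70),(92,308),(310,310)]
for a,b,d in zip(w3,w4,w6):
    o=[(c3,f(a,(189,50))),(c4,f(b,(250,50))),(c6,f(d,(315,11)))];print("tip",tri(o)[0].round(4),[tri([o[i],o[j]])[0][2].round(4) for i,j in((0,1),(0,2),(1,2))])
o=[(c3,(35+39,157+39.25)),(c4,(122+38.25,154+38.75)),(c6,(239,175.2))]
K,r=tri(o);print("knob",K,r,[tri([o[i],o[j]])[0].round(4) for i,j in((0,1),(0,2),(1,2))])
s,_=avg(6);print(s["position"],yaw(s),delta([K[0],K[1],.16],s))
E
```

```text
tip [ 0.4325 -0.148   0.0634] [np.float64(0.0645), np.float64(0.0633), np.float64(0.063)]
tip [ 0.4405 -0.0982  0.0632] [np.float64(0.0624), np.float64(0.0633), np.float64(0.0635)]
tip [ 0.4821 -0.1566  0.0636] [np.float64(0.0648), np.float64(0.0635), np.float64(0.0632)]
tip [ 0.4905 -0.1068  0.0652] [np.float64(0.0658), np.float64(0.0651), np.float64(0.065)]
knob [ 0.54288105 -0.24687836  0.14172917] 0.0001741957077516821 [array([ 0.5428, -0.2471,  0.1413]), array([ 0.5429, -0.2468,  0.1417]), array([ 0.5429, -0.2468,  0.1421])]
std [0.0001 0.0001 0.0003]
[ 0.59948326 -0.18831746  0.26620559] (np.float64(1.4088439830018438), array([ 6.71950106e-04,  5.89570153e-04, -9.99999600e-01])) [ 4.65 -6.7  10.61]
```

Request:
move_arm(slide=[[2, -3, 0], [4.6, -6.7, 0], [4.6, -6.7, 3], [4.6, -6.7, 6], [4.6, -6.7, 9], [4.6, -6.7, 9], [4.6, -6.7, 9], [4.6, -6.7, 9]], roll=[-0.14, -0.28, -0.42, -0.56, -0.7, -0.785, -0.785, -0.785], gripper=0)

```text
time: 24.65
position: [0.5444, -0.2473, 0.1764]
tool_rot: [-0.959, 2.99, -0.001]
ft_force: [0.0, 0.5, -0.2]
grip_width: 0.208
grip_force: 0.0
```

```bash
python3 - <<'E'
from h import *
s,_=avg(6);print(s["time"],s["position"],yaw(s),delta([.5429,-.2475,.146],s),s["joint_positions"],s["ft_force"],s["grip_width"])
E
```

```text
std [0.0001 0.0001 0.0002]
24.9 [ 0.54454415 -0.24732232  0.17641802] (np.float64(2.192627158488687), array([ 1.71176293e-03, -3.29634256e-04, -9.99998481e-01])) [0.15 0.09 3.04] [-0.0462149   0.25144622  0.50439757  1.66707573 -0.1271654   1.25443677
  2.67774971] [-0.36696998 -0.36216382 -0.12501564] 0.030836394479747932
```

Request:
move_arm(slide=[[0.1, 0.1, 1], [0.1, 0.1, 2], [0.1, 0.1, 2.8], [0.1, 0.1, 2.9], [0.1, 0.1, 2.9]], roll=[0.14, 0.28, 0.3, 0.3, 0.3])

```text
time: 25.45
position: [0.5427, -0.2468, 0.1464]
tool_rot: [0.509, -3.1, -0.0]
ft_force: [0.5, 0.2, -0.2]
grip_width: 0.007
grip_force: 0.0
```

Request:
move_arm(slide=[[0, 0, 0.1], [0, 0, 0.1]], roll=[0, 0])

```text
time: 25.65
position: [0.543, -0.247, 0.1458]
tool_rot: [-0.507, 3.1, -0.0]
ft_force: [-0.2, 0.3, -0.0]
grip_width: 0.007
grip_force: 0.0
```

Request:
move_arm(slide=[[0, 0, 0.1], [0, 0, 0.1]], roll=[0, 0])

```text
time: 25.85
position: [0.5428, -0.2469, 0.1445]
tool_rot: [-0.506, 3.1, -0.0]
ft_force: [0.1, 0.4, 0.1]
grip_width: 0.003
grip_force: 0.0
```

Request:
move_arm(slide=[[0, 0, 0.1], [0, 0, 0.1]], roll=[0, 0])

```text
time: 26.05
position: [0.5427, -0.2468, 0.1433]
tool_rot: [0.506, -3.101, -0.0]
ft_force: [0.1, 0.4, -1.1]
grip_width: 0.006
grip_force: 0.0
```

Request:
move_arm(slide=[[0, 0, 0.1], [0, 0, 0.1]], roll=[0, 0])

```text
time: 26.25
position: [0.5426, -0.2468, 0.1423]
tool_rot: [0.506, -3.1, -0.0]
ft_force: [0.2, -0.1, 0.0]
grip_width: 0.007
grip_force: 0.0
```

Request:
move_arm(slide=[[0, 0, 0.1], [0, 0, 0.1]], roll=[0, 0])

```text
time: 26.45
position: [0.5428, -0.2469, 0.1416]
tool_rot: [-0.505, 3.1, 0.0]
ft_force: [-0.3, 0.1, 2.0]
grip_width: 0.007
grip_force: 1.0
```

Request:
move_arm(slide=[[0, 0, 0.1], [0, 0, 0.1]], roll=[0, 0])

```text
time: 26.65
position: [0.5429, -0.2469, 0.1406]
tool_rot: [-0.505, 3.1, -0.0]
ft_force: [-1.2, 0.5, 2.0]
grip_width: 0.006
grip_force: 1.1
```

Request:
move_arm(slide=[[0, 0, -1], [0, 0, -1.5], [0, 0, -1.5], [0, 0, -1.5], [0, 0, -1.5], [0, 0, -1.5]], roll=[0, 0, 0, 0, 0, 0], gripper=5)

```text
time: 27.25
position: [0.5425, -0.2468, 0.1551]
tool_rot: [0.505, -3.1, -0.0]
ft_force: [-0.6, 0.1, -0.4]
grip_width: 0.468
grip_force: 0.0
```

Request:
move_arm(slide=[[0, 0, 1], [0, 0, 2], [0, 0, 2.9], [0, 0, 2.9]], roll=[0, 0, 0, 0])

```text
time: 27.65
position: [0.5414, -0.2462, 0.1242]
tool_rot: [0.505, -3.097, -0.003]
ft_force: [-0.1, 0.6, 0.2]
grip_width: 0.571
grip_force: 0.0
```

Request:
move_arm(slide=[[0, 0, 0], [0, 0, 0], [0, 0, 0], [0, 0, 0]], roll=[0, 0, 0, 0], gripper=1.5, squeeze=25)

```text
time: 28.05
position: [0.5429, -0.2465, 0.1268]
tool_rot: [-0.506, 3.1, 0.001]
ft_force: [-0.5, 2.7, 0.4]
grip_width: 0.298
grip_force: 2.0
```

```bash
python3 - <<'E'
from h import *
s,_=avg(4);p=s["position"];print(s["time"],p,yaw(s),s["ft_force"],s["grip_width"]*87,s["grip_force"],s["joint_positions"][6])
yw=-.161;n=np.array([.4622,-.1277]);col=n+.105*np.array([np.cos(yw),np.sin(yw)])
r=p[:2]-col;R=np.hypot(*r);a0=np.arctan2(r[1],r[0])%(2*np.pi);a1=yw+np.pi;print("R",R,"theta",a0-a1)
for k in range(1,11):
    a=a0+(a1-a0)*k/10;q=col+(R+(.105-R)*k/10)*np.array([np.cos(a),np.sin(a)]);print(delta([*q,p[2]],s))
E
```

```text
std [0. 0. 0.]
28.2 [ 0.54293686 -0.24651171  0.12681379] (np.float64(1.8942313048331036), array([ 5.01763530e-04,  6.14214949e-04, -9.99999685e-01])) [-0.78533359  1.30846879  0.45526168] 25.38315639915564 25.000087916851044 2.4061219091810266
R 0.10452032126007198 theta 1.5108570538660069
[ 1.29  0.91 -0.  ]
[ 2.42  2.01 -0.  ]
[ 3.38  3.27 -0.  ]
[ 4.14  4.65 -0.  ]
[ 4.68  6.14 -0.  ]
[ 4.99  7.69 -0.  ]
[5.07 9.27 0.  ]
[ 4.9  10.84  0.  ]
[ 4.5  12.38  0.  ]
[ 3.88 13.83  0.  ]
```

Request:
move_arm(slide=[[0.6, 0.5, 0], [1.3, 0.9, 0], [1.85, 1.45, 0], [2.4, 2.0, 0], [2.9, 2.65, 0], [3.4, 3.3, 0], [3.75, 3.95, 0], [4.15, 4.65, 0], [4.4, 5.4, 0], [4.7, 6.15, 0], [4.85, 6.9, 0], [5.0, 7.7, 0], [5.05, 8.5, 0], [5.05, 9.3, 0], [5.05, 9.3, 0]], roll=[0, 0, 0, 0, 0, 0, 0, 0, 0, 0, 0, 0, 0, 0, 0])

```text
time: 29.75
position: [0.4626, -0.1726, 0.1254]
tool_rot: [0.507, -3.095, -0.005]
ft_force: [-5.7, -0.7, 1.9]
grip_width: 0.291
grip_force: 25.0
```

```bash
python3 - <<'E'
from h import *
s,_=avg(3);p=s["position"];print(s["time"],p,yaw(s),s["ft_force"],s["grip_width"]*87,s["grip_force"],s["joint_positions"][6])
yw=-.161;n=np.array([.4622,-.1277]);col=n+.105*np.array([np.cos(yw),np.sin(yw)])
r=p[:2]-col;R=np.hypot(*r);a0=np.arctan2(r[1],r[0])%(2*np.pi);a1=yw+np.pi;print("R",R,"theta",a0-a1)
for k in range(1,6):
    a=a0+(a1-a0)*k/5;q=col+.105*np.array([np.cos(a),np.sin(a)]);print(delta([*q,p[2]],s))
E
```

```text
std [0.     0.0002 0.    ]
29.85 [ 0.46268425 -0.17283376  0.12541502] (np.float64(1.8952136851399304), array([-0.00540048,  0.00230784, -0.99998275])) [-5.02269567 -0.27011884  2.91359486] 25.140355386556458 25.002460777759552 2.2333275440659617
R 0.10696973947532336 theta 0.428764895798154
[-0.29  0.88  0.  ]
[-0.45  1.77  0.  ]
[-0.69  2.64  0.01]
[-1.01  3.48  0.01]
[-1.39  4.29  0.01]
```

Request:
move_arm(slide=[[-0.07, 0.45, 0], [-0.13, 0.9, 0], [-0.2, 1.35, 0], [-0.28, 1.8, 0], [-0.38, 2.25, 0], [-0.5, 2.7, 0], [-0.66, 3.15, 0], [-0.83, 3.55, 0], [-0.95, 3.8, 0], [-1.0, 3.95, 0], [-1.0, 3.95, 0]], roll=[0, 0, 0, 0, 0, 0, 0, 0, 0, 0, 0])

```text
time: 31.0
position: [0.4592, -0.1316, 0.1251]
tool_rot: [0.507, -3.094, -0.006]
ft_force: [-6.4, 0.3, 1.5]
grip_width: 0.285
grip_force: 25.0
```

```bash
python3 - <<'E'
from h import *
s,_=avg(3);p=s["position"];print(s["time"],p,yaw(s),s["ft_force"],s["torque"],s["grip_width"]*87,s["grip_force"],s["joint_positions"][6],delta([.4622,-.1277,p[2]],s))
c=cal("top");print(proj(c,[.4622,-.1277,.14]))
E
```

```text
std [0. 0. 0.]
31.1 [ 0.45915613 -0.13165226  0.12509719] (np.float64(1.8953559655878403), array([-0.00691043,  0.00309268, -0.99997134])) [-8.53054459  0.74958076  2.74311903] [0.24651619 1.45780737 0.01656882] 25.09884522980811 25.00482201576233 2.135888464621248 [-0.41  0.28 -0.  ]
[[346.2716479  254.80877284]]
```

Request:
move_arm(slide=[[0.1, 0.1, 0], [0.15, 0.2, 0], [0.12, 0.3, 0], [0.1, 0.45, 0], [0.1, 0.45, 0]], roll=[0, 0, 0, 0, 0])

```text
time: 31.65
position: [0.4594, -0.1294, 0.1263]
tool_rot: [0.506, -3.1, -0.002]
ft_force: [-4.9, 1.5, 2.4]
grip_width: 0.29
grip_force: 25.0
```

Request:
move_arm(slide=[[-0.05, 0.1, 0], [-0.1, 0.2, 0], [-0.1, 0.2, 0]], roll=[0, 0, 0])

```text
time: 31.95
position: [0.4597, -0.1276, 0.1262]
tool_rot: [0.505, -3.1, -0.001]
ft_force: [-5.8, 1.1, 2.5]
grip_width: 0.288
grip_force: 25.0
```

Request:
move_arm(slide=[[-0.05, 0.1, 0], [-0.1, 0.2, 0], [-0.1, 0.2, 0]], roll=[0, 0, 0])

```text
time: 32.25
position: [0.46, -0.126, 0.1263]
tool_rot: [0.505, -3.1, 0.0]
ft_force: [-5.5, -0.4, 2.6]
grip_width: 0.289
grip_force: 25.0
```

Request:
move_arm(slide=[[0, 0.1, 0], [-0.05, 0.2, 0], [-0.05, 0.2, 0]], roll=[0, 0, 0])

```text
time: 32.55
position: [0.46, -0.1259, 0.1265]
tool_rot: [0.503, -3.1, 0.004]
ft_force: [-4.9, -4.8, 2.3]
grip_width: 0.289
grip_force: 25.0
```

Request:
move_arm(slide=[[0, 0.1, 0], [0, 0.2, 0], [0, 0.2, 0]], roll=[0, 0, 0])

```text
time: 32.85
position: [0.46, -0.1258, 0.1268]
tool_rot: [-0.502, 3.101, -0.009]
ft_force: [-3.7, -7.2, 0.7]
grip_width: 0.291
grip_force: 25.0
```

Request:
move_arm(slide=[[0, 0, 0.2], [0, 0, 0.4], [0, 0, 0.55], [0, 0, 0.55]], roll=[0, 0, 0, 0])

```text
time: 33.25
position: [0.46, -0.1258, 0.1214]
tool_rot: [-0.502, 3.101, -0.008]
ft_force: [-4.1, -9.0, 2.1]
grip_width: 0.287
grip_force: 25.0
```

Request:
move_arm(slide=[[0, 0, 0.1], [0, 0, 0.1], [0, 0, 0.1]], roll=[0, 0, 0])

```text
time: 33.55
position: [0.46, -0.1258, 0.1205]
tool_rot: [-0.502, 3.101, -0.008]
ft_force: [-3.4, -8.0, 3.3]
grip_width: 0.289
grip_force: 25.0
```

Request:
move_arm(slide=[[0, 0, 0.1], [0, 0, 0.1], [0, 0, 0.1]], roll=[0, 0, 0])

```text
time: 33.85
position: [0.46, -0.1258, 0.1197]
tool_rot: [-0.502, 3.101, -0.008]
ft_force: [-4.3, -8.5, 4.2]
grip_width: 0.289
grip_force: 25.0
```

Request:
move_arm(slide=[[0, 0, 0.1], [0, 0, 0.1], [0, 0, 0.1]], roll=[0, 0, 0])

```text
time: 34.15
position: [0.46, -0.1258, 0.119]
tool_rot: [-0.502, 3.101, -0.008]
ft_force: [-5.9, -8.2, 6.5]
grip_width: 0.285
grip_force: 25.0
```

Request:
move_arm(slide=[[0, 0, 0.1], [0, 0, 0.15], [0, 0, 0.15]], roll=[0, 0, 0], squeeze=40)

```text
time: 34.45
position: [0.46, -0.1258, 0.1178]
tool_rot: [-0.502, 3.101, -0.008]
ft_force: [-6.6, -7.6, 9.5]
grip_width: 0.287
grip_force: 40.0
```

Request:
move_arm(slide=[[0, 0, 0.1], [0, 0, 0.15], [0, 0, 0.15]], roll=[0, 0, 0])

```text
time: 34.75
position: [0.46, -0.1258, 0.1167]
tool_rot: [-0.502, 3.1, -0.007]
ft_force: [-7.9, -8.7, 12.4]
grip_width: 0.286
grip_force: 40.0
```

Request:
move_arm(slide=[[0, -0.05, 0], [0, -0.05, 0], [0, -0.05, 0], [0, -0.05, 0]], roll=[0, 0, 0, 0])

```text
time: 35.15
position: [0.4601, -0.1258, 0.1167]
tool_rot: [-0.502, 3.101, -0.006]
ft_force: [-8.1, -6.3, 12.0]
grip_width: 0.284
grip_force: 40.0
```

```bash
python3 - <<'E'
from h import *
s,im=avg(6);print(s["time"],s["position"],s["ft_force"],s["torque"],s["grip_force"],s["grip_width"]*87)
tp=cams.get_image("top")[:,:,::-1]
cv2.imwrite("pics/end.png",np.hstack([cv2.resize(im[190:290,270:400,::-1],(390,300),interpolation=cv2.INTER_CUBIC),cv2.resize(tp[200:300,290:420],(390,300),interpolation=cv2.INTER_CUBIC)]))
E
```

```text
std [0. 0. 0.]
35.4 [ 0.46005612 -0.12581628  0.11671514] [-7.94896341 -6.20771616 12.15391912] [-1.34020725  1.86849909  0.00721903] 40.008476972579956 24.998735897441094
```

View pics/end.png

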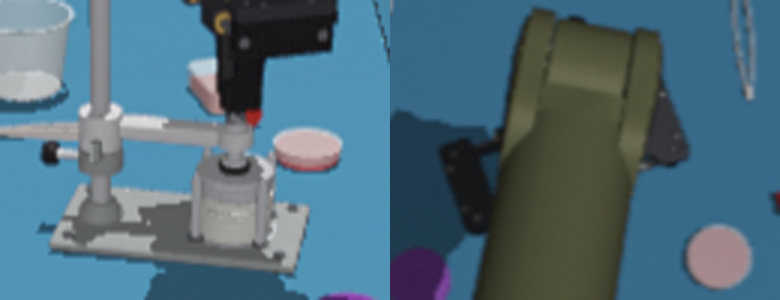

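The side view shows the arm over the nest, with the foot at (235,165) bearing on the pile between the pins. About 12 N is felt at the wrist, roughly 8 N of it at the foot after the return spring. Handing in.

```bash
python3 -c "
from bench import workorder
print(workorder.close_job())"
```

```text
the job is handed in; nothing more can be done
None
```

I handed the job in at about 35 s with the knob still held down: the cell is closed, two packing discs lie on it, the arm is at its stop, and the foot presses the pile with an estimated 8 N. The hand-in returned no verdict.

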